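# Index the tall canister of a colourant dispenser over the sample tin

## Task

Get the bench colourant dispenser ready to dose from its tall canister: push the black finger tabs that stick out of the carousel's rim to step it round, either way, until the tall canister has clicked home in line with the pointer, its nozzle over the open sample tin. Do not push on the canisters, leave the tin standing where it is, lift nothing, and leave the other things on the table alone.

Things in the scene. Friction and masses are not known exactly. Their poses are not given: they have to be found in the camera images.
- dispenser: grey fixed base of the bench colourant dispenser; origin on the carousel's upright turning axis at table level. Its -x axis points to its front (to the robot, within 30 degrees): there a platform 130 mm wide, 15 mm high reaches 285 mm out from the axis and ends in a low black chevron (24 mm high), the pointer, which points in at the axis. Round foot 130 mm, column 66 mm in radius
- carousel (a joint): carousel angle, rad, counter-clockwise from above positive, turns endlessly either way; 0 or any whole turn: tall canister at the pointer. A sprung roller clicks it home at each multiple of 1.047 (60 degrees): brought within 6 degrees it is drawn in and held; entering or leaving a click takes 4 to 9 N at a tab. Between clicks it stays where it is left. It starts 1 to 3 steps from home, often between clicks
- canisters: the six white canisters with steel outer pump rods standing on the carousel plate, one each 60 degrees, as one body; origin as the dispenser's, turns with the carousel, -x points to the tall one. Five are 66 mm wide, 85 mm tall (tops to 230 mm above the table); the tall one is 80 mm wide, 135 mm tall (top to 280 mm). All lie within 135 mm of the axis. Carried round only, not pushed on
- tall_nozzle (a point): outlet of the tall canister's nozzle under the carousel plate, 125 mm from the axis, 98 mm above the table; turns with the carousel
- pour_point (a point): the fixed point above the middle of the tin's place, in line with the pointer, 125 mm from the axis and 98 mm above the table: a nozzle belongs here when its canister is in use
- hub (a point): top of the black knob on the carousel's axis, 276 mm above the table; turns with the carousel, its -x axis points to the tall canister. Round the carousel's rim (radius 145 mm) are six black finger tabs, one in line with each canister, 60 degrees apart: radial bars 12 mm thick, 112 to 138 mm above the table, sticking out to 231 mm from the axis. They are pushed sideways along the turning direction, at about 210 mm from the axis
- tin: small open steel sample tin, 68 mm in diameter, 55 mm tall, standing loose on the platform under the pour point, so its rim is 70 mm above the table; origin at the centre of its underside
- jar: lidded white paint jar, 62 mm in diameter, 66 mm tall, loose on the table beside the platform, partly under the path of the tabs; origin at the centre of its underside
- tin_lid: loose steel lid of the sample tin, 72 mm in diameter, 8 mm thick, lying on the table beside the platform; origin at the centre of its underside
- brush_jar: glass jar, 76 mm in diameter and 90 mm tall, with brushes standing in it up to about 195 mm; origin at the centre of its underside
- spray_bottle: clear trigger spray bottle with black head, 68 mm in diameter, 212 mm tall; origin at the centre of its underside
- trinket_tray: pale wooden divided tray 110 x 170 x 30 mm; origin at the centre of its underside
- brush: paint brush 190 mm long lying on the table; origin at its underside, its x axis along the handle
- mug: white mug, 84 mm in diameter, 95 mm tall; origin at the centre of its underside

How it is judged:
By the outcome, as a careful person would: the job done as asked, in the order asked, and still so for the second after the job is handed in, with the robot touching nothing.
It also fails if it takes over 69 s, if anything falls off the work surface, if the arm or the gripper's body presses on something with over 40 N, if the wrist force passes 120 N, or if a joint passes its speed limit or range.

## Robot

A 6-joint arm with a two-finger parallel gripper is mounted at the origin on the work surface. World frame = base frame: x ahead of the robot, y to its left, z up, the work surface at z = 0. Lengths are in m, angles in degrees, forces in N, time in s.
With the tool pointing down it reaches from about 0.4 to 0.825 m from the base axis. Payload 7 kg.
Tool frame: the origin (TCP) lies at the very end of the fingers, on their centre line; the grasp point (between the pads) lies 19 mm behind it (ctrl.pinch_z is the distance from the TCP to the grasp point, in m); z points along the fingers, x is the direction in which the jaws open and shut, and the axes are right-handed (so a half turn about z gives the same grasp; the last joint's range is limited). The gripper opens to 88 mm and grips with 3 to 60 N. Pads are 19 mm wide; open, the fingers measure 130 mm over their backs; the gripper's body (78 mm by 193 mm) begins 47 mm behind the grasp point.
Start: joints at [84.46, 20.546, 0.682, 0, -70.136, -16.507], TCP at [0.253, 0.626, 0.227] pointing down, gripper open.
Joint ranges: [-176.03, 176.03], [-82.01, 121.73], [-58.28, 71.71], [-173.87, 95.51], [-174.79, -0.11], [-173.66, 173.66]. Speed limits (degrees/s): [136.94, 136.94, 172.46, 180, 180, 180].

## Interface

Orientations are given as [roll, pitch, yaw] about the fixed x, y, z axes, in that order (R = Rz(yaw) Ry(pitch) Rx(roll)).
In Python, from plant import ctrl gives the robot as it stands.
- The arm moves only by the tool carry_out, never from a script. Its argument "increments" is a list of rows, each a list of 7 numbers: the turn, a rotation vector about the world's x, y, z in degrees, then the shift along the world's x, y, z in mm, then the closure, from 0 (fully open) to 1 (shut). In form: [[ax, ay, az, dx, dy, dz, grip], ...]. A call has 1 to 20 rows; each row is the pose to reach, as a shift and turn from the pose commanded when the call began; what a row does not reach only later rows make up. A row lasts 1/8 s, in which the tool goes at most 62.5 mm and 10.7 degrees, less where a joint would pass 70% of its speed; a pose out of reach is approached as far as the arm can. A call with a gripper value outside its range is refused whole. The fingers move at their own pace and stop on an object; the grip force is fixed at half the most. Time passes only in rows, so rows that repeat a pose let the fingers close. It gives the time, the measured TCP pose, the force and the opening at its end, in the units of the state.
- ctrl.get_obs(): the state, without advancing time (a new reading comes with each control period).
- ctrl.snapshot(name): name is "side" or "top"; returns a dict with "pixels" (420x560x3 uint8, blue, green, red), "intrinsics" (3x3 intrinsics, pixels), "rvec" (rotation vector, rad) and "tvec" (3), from world to camera coordinates, as OpenCV has them. Camera axes: x right, y down, z forward; pixel columns grow to the right and rows downward; lengths in m; the calibration is good to about 2 mm. A picture is of the moment at which its call begins. There is no depth.
- ctrl.close_job(): hands the job in, once; it reports no verdict.
Trained networks look in a picture, given as the dict that the camera call returned (one of the last four; its "shot" number tells which), for a name from the list of things; names that differ only in an ending like _2 or _b are one class to them, and where a whole thing is asked for, a point or a joint stands for the part that bears it (a point fixed in the world has none). Each returns a list of dicts, best first, with "confidence" (0 to 1); they miss things now and then, are a little off and sometimes report something else, mostly with a low value. They report only what shows in the picture. A call takes as long as a camera call.
- ctrl.search_frame(picture, label): "centre" ([x, y, z] in m, in world coordinates, good to about 4 mm: the middle of the surface that is visible of it).
- ctrl.outline_of(picture, label): "pixels" (420x560 bool, what is visible of it).
The state is a dict: "clock": time; "joint_pos": joint angles; "qvel": joint speeds; "tau": joint torques, N m; "tool_pos": TCP position; "orientation": TCP orientation; "force": force on the tool from outside, world axes, zero at the start; "moment": the same for the moment, N m; "opening": finger opening in m.
Only numpy, scipy, OpenCV 4.12 (cv2) and the standard library are available. Lean on these libraries where they do the work, as an engineer would, in place of code of your own. Each camera call takes 0.05 s, during which the arm holds its last target. There are 200 camera calls.

## Working session

There is one attempt and no reset: what is moved stays moved. The work goes in short steps, Python scripts to look and compute and a tool call to move; the robot and the scene stay as the last step left them, time stands still between calls to the robot, and variables do not carry over. Pictures are saved under pics/ and viewed, about 8 in all and at most 12, crops included, and the job is handed in when it is done.

Besides the shell and the picture viewer there is one more tool, called after "Emit:" as name(argument=value, ...), one argument or row to a line, values as JSON. carry_out: Moves the arm, as the interface text tells. Its arguments: {"type":"object","properties":{"increments":{"type":"array"}},"required":["increments"]}

```bash
mkdir -p pics; ls; cat > h.py <<'E'
import numpy as np, cv2
from plant import ctrl
def proj(s,P):
    return cv2.projectPoints(np.array(P,float).reshape(-1,1,3),np.array(s["rvec"],float),np.array(s["tvec"],float),np.array(s["intrinsics"],float),None)[0].reshape(-1,2)
def ray(s,uv,z):
    R=cv2.Rodrigues(np.array(s["rvec"],float))[0];t=np.array(s["tvec"],float).ravel();K=np.array(s["intrinsics"],float)
    c=-R.T@t;d=R.T@np.linalg.inv(K)@np.array([uv[0],uv[1],1.]);return c+d*(z-c[2])/d[2]
E
python3 - <<'E'
from h import *
for n in ("top","side"):
    s=ctrl.snapshot(n); cv2.imwrite(f"pics/{n}1.png",s["pixels"])
    R=cv2.Rodrigues(np.array(s["rvec"],float))[0]; print(n,"cam",-R.T@np.array(s["tvec"]).ravel())
    for l in ["hub","dispenser","canisters","tin","jar","tin_lid","brush_jar","spray_bottle","mug","trinket_tray","brush"]:
        r=ctrl.search_frame(s,l); print(l,[(np.round(d["centre"],3).tolist(),round(d["confidence"],2)) for d in r[:2]])
print(ctrl.get_obs())
E
```

```text
pics
top cam [0.32758678 0.03325145 1.83676667]
hub [([0.663, 0.004, 0.137], 0.82)]
dispenser []
canisters [([0.673, 0.016, 0.208], 0.67), ([0.66, 0.004, 0.14], 0.42)]
tin [([0.532, -0.011, 0.016], 0.48), ([0.667, 0.004, 0.141], 0.33)]
jar [([0.54, 0.164, 0.065], 0.59), ([0.358, 0.506, 0.004], 0.25)]
tin_lid [([0.516, -0.147, 0.007], 0.73)]
brush_jar [([0.546, 0.482, 0.065], 0.62), ([0.521, -0.147, 0.005], 0.41)]
spray_bottle [([0.616, -0.418, 0.137], 0.79)]
mug [([0.486, -0.471, 0.037], 0.7)]
trinket_tray [([0.352, 0.505, 0.005], 0.67)]
brush [([0.667, 0.007, 0.133], 0.58), ([0.54, 0.164, 0.067], 0.32)]
side cam [-0.06874692 -0.394578    1.29196774]
hub [([0.651, -0.004, 0.167], 0.85)]
dispenser [([0.611, -0.01, 0.142], 0.69), ([0.598, -0.427, 0.127], 0.29)]
canisters [([0.659, 0.011, 0.21], 0.58)]
tin [([0.551, -0.014, 0.03], 0.58)]
jar []
tin_lid [([0.514, -0.145, 0.01], 0.59), ([0.602, -0.432, 0.126], 0.27)]
brush_jar [([0.538, 0.466, 0.076], 0.92), ([0.652, -0.003, 0.169], 0.41)]
spray_bottle [([0.6, -0.432, 0.124], 0.87)]
mug [([0.492, -0.456, 0.05], 0.86), ([0.512, -0.146, 0.006], 0.54)]
trinket_tray [([0.358, 0.505, 0.01], 0.76)]
brush [([0.298, -0.386, 0.02], 0.69)]
{'clock': 1.2, 'joint_pos': array([ 8.44594512e+01,  2.05465206e+01,  6.83050777e-01,  6.64454769e-05,
       -7.01363624e+01, -1.65071851e+01]), 'qvel': array([-0.02120017,  0.01262692,  0.12880185, -0.11151606,  0.07055882,
        0.02576625]), 'tau': array([-8.39644545e-04, -5.82383537e+01,  2.93298662e+01,  7.00290978e+00,
        1.23937614e-02, -1.29215874e-05]), 'tool_pos': array([0.2533879 , 0.62561967, 0.22656795]), 'orientation': array([-1.79999988e+02,  1.78598521e-04, -1.12047711e+02]), 'force': array([-0.30942619, -0.58455445,  0.23652751]), 'moment': array([-0.00151143,  0.03795997,  0.04785211]), 'opening': 0.08763257138442808}
```

View pics/top1.png

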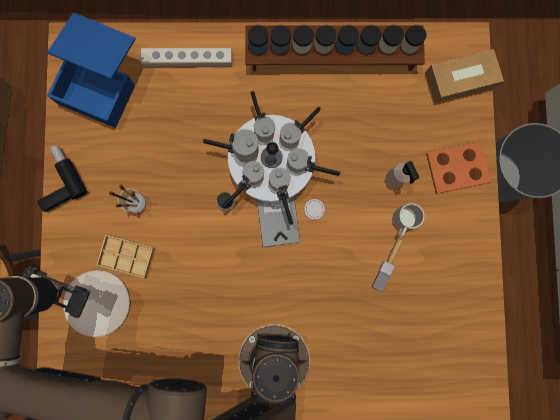

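View pics/side1.png

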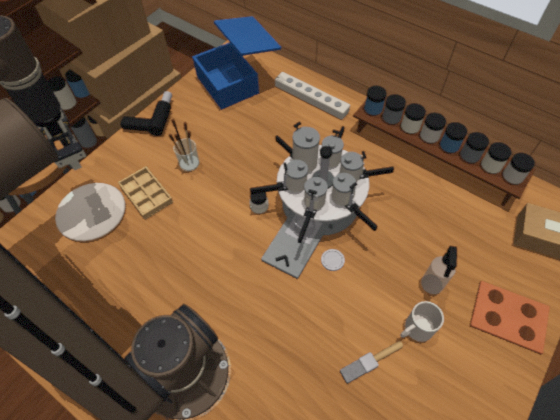

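The top view has +x up and +y left. The tall canister is at about (245,145), the knob at (272,148), the pointer at (280,237), the jar at (225,201) and the lid at (314,209). Next I fit the axis and the tab angles.

```bash
cat > fit.py <<'E'
from h import *
from scipy.optimize import least_squares
def fit(s,tips,knob,chev):
    def model(p):
        x,y,front,a=p
        P=[[x+.231*np.cos(a+k*np.pi/3),y+.231*np.sin(a+k*np.pi/3),.130] for k in range(len(tips))]
        P+=[[x,y,.276],[x+.27*np.cos(front),y+.27*np.sin(front),.024]]
        return proj(s,P)
    obs=np.array(list(tips)+[knob,chev],float)
    f=lambda p:((model(p)-obs)[~np.isnan(obs)]).ravel()
    r=least_squares(f,[.63,.0,np.pi,1.5],loss="soft_l1");return r,model(r.x)
E
python3 - <<'E'
from fit import *
s=ctrl.snapshot("top"); n=np.nan
# CCW from above in world: x up, y left -> image CCW
tips=[(205,142),(n,n),(290,222),(339,172),(319,109),(257,94)]
r,m=fit(s,tips,(272,147),(280,236))
x,y,f,a=r.x; print(x,y,np.degrees(f),np.degrees(a),"res",np.round(m-np.array(tips+[(272,147),(280,236)]),1).tolist())
P=[]
for rr in (.150,.231):
    P+=[[x+rr*np.cos(a+k*np.pi/3),y+rr*np.sin(a+k*np.pi/3),.138] for k in range(6)]
img=s["pixels"].copy()[80:260,170:370]; img=cv2.resize(img,None,fx=4,fy=4,interpolation=cv2.INTER_CUBIC)[:600*2]
for p in np.vstack([proj(s,P),proj(s,[[x+.231*np.cos(f),y+.231*np.sin(f),.015],[x,y,.276]])]): cv2.circle(img,tuple(int(v) for v in ((p-[170,80])*4+2)),3,(0,0,255),-1)
cv2.imwrite("pics/c1.png",cv2.resize(img,(666,600)))
print("tall angle now rel front:",np.degrees(a-f))
for l,h in (("jar",.06),):
    o=ctrl.outline_of(s,l)
    if o: v,u=np.nonzero(o[0]["pixels"]); print(l,u.min(),u.max(),v.min(),v.max(),ray(s,(u.mean(),v.mean()),h))
print("jar",ray(s,(225,201),.06))
E
```

```text
0.6745816568052994 0.003627991032028723 186.2725680436533 75.53729662979829 res [[-2.1, -2.3], [nan, nan], [1.0, 2.2], [0.7, 1.6], [0.6, -1.6], [-5.0, -3.3], [0.0, -0.1], [0.1, 3.9]]
tall angle now rel front: -110.73527141385502
jar 217 233 192 209 [0.54079937 0.16461324 0.06      ]
jar [0.5375699  0.16017764 0.06      ]
```

View pics/c1.png

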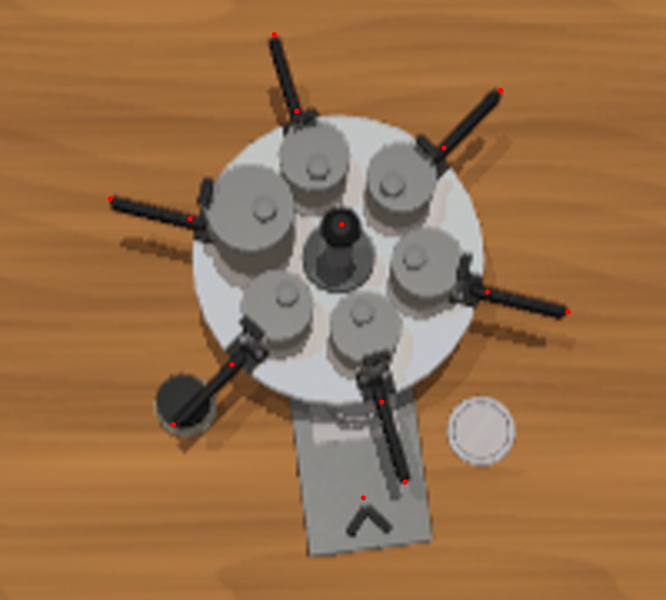

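The reprojection fits the tabs well: axis at (0.675, 0.004), tall canister at 75.5°, front about 186°. So it needs about +110° CCW. I'll push in two steps from the near side, using the 135° tab first and then the tall canister's own tab. Closed fingers, jaw direction tangential, TCP z of 0.105 to clear the jar and tin.

```bash
cat > way.py <<'E'
from fit import *
AX=np.array([.6746,.0036])
def tool(th,off,r=.21):
    t=np.radians(th);er=np.array([np.cos(t),np.sin(t)]);et=np.array([-er[1],er[0]])
    return AX+r*er-off*et
def rows(ths,off,z=.105):
    o=ctrl.get_obs();p=o["tool_pos"];yaw=o["orientation"][2]
    for th in ths:
        q=tool(th,off); dy=(th+90-360-yaw+180)%360-180
        print(th,[0,0,round(dy,1),*np.round((np.r_[q,z]-p)*1000).astype(int).tolist(),1])
E
python3 - <<'E'
from way import *
s=ctrl.snapshot("top")
for n,uv,z in (("edge",(170+370/3.33,80+548.5/3.333),.015),("chevapex",(170+366/3.33,80+507/3.333),.024)):
    p=ray(s,uv,z); d=p[:2]-AX; print(n,p,np.hypot(*d),np.degrees(np.arctan2(d[1],d[0]))%360)
rows([135.5],.045)
E
```

```text
edge [ 0.3904149  -0.02941474  0.015     ] 0.28609638592820014 186.62654008569973
chevapex [ 0.43283471 -0.02545717  0.024     ] 0.24350518287338457 186.85336434196913
135.5 [0, 0, np.float64(-22.5), 303, -443, -122, 1]
```

Emit:
carry_out(
  increments=[
    [0,0,0,0,0,40,1],
    [0,0,-3,40,-50,40,1],
    [0,0,-6,75,-100,40,1],
    [0,0,-9,110,-150,40,1],
    [0,0,-12,145,-200,40,1],
    [0,0,-15,180,-250,40,1],
    [0,0,-18,215,-300,40,1],
    [0,0,-21,245,-350,40,1],
    [0,0,-22.5,275,-400,40,1],
    [0,0,-22.5,303,-443,40,1],
    [0,0,-22.5,303,-443,40,1],
    [0,0,-22.5,303,-443,0,1],
    [0,0,-22.5,303,-443,-40,1],
    [0,0,-22.5,303,-443,-80,1],
    [0,0,-22.5,303,-443,-122,1],
    [0,0,-22.5,303,-443,-122,1],
  ],
)

```text
clock: 3.35
tool_pos: [0.5542, 0.1819, 0.1018]
orientation: [179.9, -0.4, -134.5]
force: [0.5, -0.4, 0.5]
opening: 0.0005
```

```bash
python3 - <<'E'
from way import *
rows(range(134,190,3),.027)
s=ctrl.snapshot("side");cv2.imwrite("pics/s2.png",cv2.resize(s["pixels"][90:300,180:430],(750,630))[:600])
E
```

```text
134 [0, 0, np.float64(-1.5), -6, -8, 3, 1]
137 [0, 0, np.float64(1.5), -15, -15, 3, 1]
140 [0, 0, np.float64(4.5), -23, -23, 3, 1]
143 [0, 0, np.float64(7.5), -31, -30, 3, 1]
146 [0, 0, np.float64(10.5), -39, -38, 3, 1]
149 [0, 0, np.float64(13.5), -46, -47, 3, 1]
152 [0, 0, np.float64(16.5), -52, -56, 3, 1]
155 [0, 0, np.float64(19.5), -58, -65, 3, 1]
158 [0, 0, np.float64(22.5), -64, -75, 3, 1]
161 [0, 0, np.float64(25.5), -69, -84, 3, 1]
164 [0, 0, np.float64(28.5), -74, -94, 3, 1]
167 [0, 0, np.float64(31.5), -78, -105, 3, 1]
170 [0, 0, np.float64(34.5), -82, -115, 3, 1]
173 [0, 0, np.float64(37.5), -85, -126, 3, 1]
176 [0, 0, np.float64(40.5), -87, -137, 3, 1]
179 [0, 0, np.float64(43.5), -89, -148, 3, 1]
182 [0, 0, np.float64(46.5), -90, -159, 3, 1]
185 [0, 0, np.float64(49.5), -91, -170, 3, 1]
188 [0, 0, np.float64(52.5), -91, -181, 3, 1]
```

View pics/s2.png

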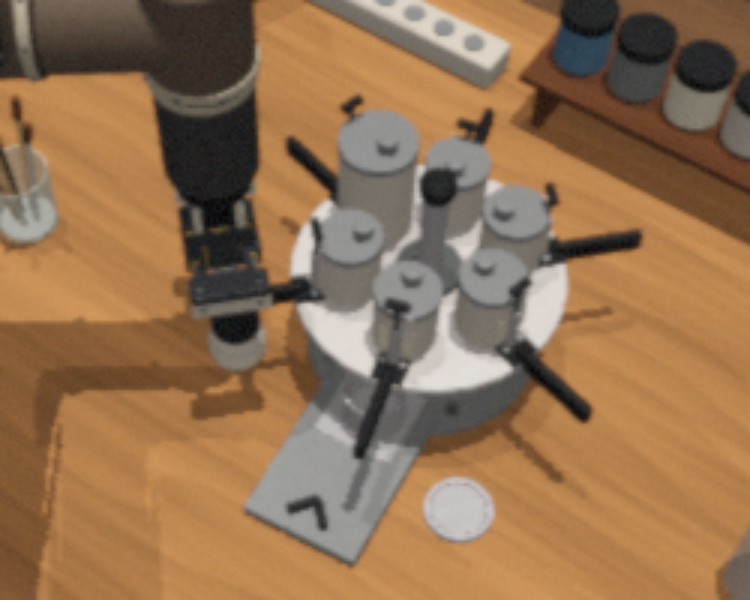

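The gripper hangs behind the tab beside the jar, which is upright and clear below it, and the forearm is well above. I'm pushing now.

Emit:
carry_out(
  increments=[
    [0,0,-1,-8,-8,0,1],
    [0,0,1.5,-17,-16,0,1],
    [0,0,4.5,-25,-24,0,1],
    [0,0,7.5,-33,-31,0,1],
    [0,0,10.5,-41,-39,0,1],
    [0,0,13.5,-48,-48,0,1],
    [0,0,16.5,-54,-57,0,1],
    [0,0,19.5,-60,-66,0,1],
    [0,0,22.5,-66,-76,0,1],
    [0,0,25.5,-71,-85,0,1],
    [0,0,28.5,-76,-95,0,1],
    [0,0,31.5,-80,-106,0,1],
    [0,0,34.5,-84,-116,0,1],
    [0,0,37.5,-87,-127,0,1],
    [0,0,40.5,-89,-138,0,1],
    [0,0,43.5,-91,-149,0,1],
    [0,0,46.5,-92,-160,0,1],
    [0,0,49.5,-93,-171,0,1],
    [0,0,50.5,-93,-174,0,1],
    [0,0,50.5,-93,-174,0,1],
  ],
)

```text
clock: 5.9
tool_pos: [0.4638, 0.0087, 0.1056]
orientation: [-179.9, 0.0, -84.1]
force: [-0.0, 0.3, 0.4]
opening: 0.0004
```

```bash
python3 - <<'E'
from way import *
o=ctrl.get_obs();print(o["force"],o["tool_pos"])
s=ctrl.snapshot("top");cv2.imwrite("pics/t3.png",cv2.resize(s["pixels"][80:260,170:370],(666,600)))
print(ctrl.search_frame(s,"jar")[:1])
print("tool if tab at 186.5:",tool(186.5,.027))
for th in (120,126,132): print(th,proj(s,[np.r_[AX+r*np.array([np.cos(np.radians(th)),np.sin(np.radians(th))]),.138] for r in (.15,.231)]).round(1).tolist())
rows([126.5],.060)
E
```

```text
[-0.0435558   0.30812971  0.39566517] [0.46377726 0.00869992 0.10559859]
[{'centre': [0.5339, 0.1558, 0.0683], 'confidence': 0.64}]
tool if tab at 186.5: [0.46289342 0.00665377]
120 [[231.5, 179.1], [209.8, 191.7]]
126 [[234.1, 183.1], [213.9, 197.9]]
132 [[237.2, 186.8], [218.6, 203.6]]
126.5 [0, 0, np.float64(-59.4), 134, 199, 0, 1]
```

View pics/t3.png

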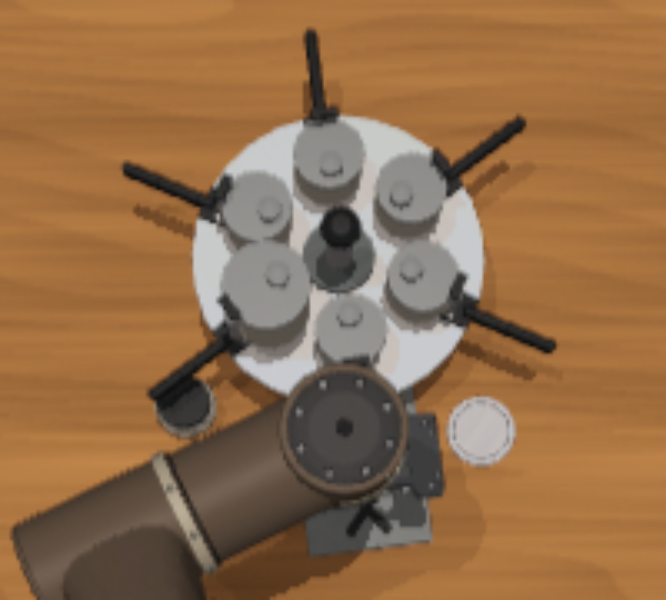

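The first step has clicked, with force near 0 and the tall tab now at about 126.5°. The jar (crop 185,405) has not moved. I'll back off, go round the outside, and come down behind the tall tab.

Emit:
carry_out(
  increments=[
    [0,0,0,0,20,0,1],
    [0,0,0,-2,25,40,1],
    [0,0,0,-2,25,80,1],
    [0,0,-8,-2,70,95,1],
    [0,0,-17,5,115,95,1],
    [0,0,-26,20,155,95,1],
    [0,0,-35,50,195,95,1],
    [0,0,-44,85,225,95,1],
    [0,0,-52,115,220,95,1],
    [0,0,-59.5,134,199,95,1],
    [0,0,-59.5,134,199,95,1],
    [0,0,-59.5,134,199,50,1],
    [0,0,-59.5,134,199,0,1],
    [0,0,-59.5,134,199,0,1],
  ],
)

```text
clock: 7.75
tool_pos: [0.5945, 0.2066, 0.1011]
orientation: [180.0, -0.4, -143.5]
force: [-1.4, -0.5, 0.8]
opening: 0.0
```

```bash
python3 - <<'E'
from way import *
rows([124]+list(range(127,186,4))+[186,187],.027)
s=ctrl.snapshot("side");cv2.imwrite("pics/s4.png",cv2.resize(s["pixels"][90:290,180:430],(750,600)))
E
```

```text
124 [0, 0, np.float64(-2.5), -15, -14, 4, 1]
127 [0, 0, np.float64(0.5), -25, -19, 4, 1]
131 [0, 0, np.float64(4.5), -37, -27, 4, 1]
135 [0, 0, np.float64(8.5), -49, -35, 4, 1]
139 [0, 0, np.float64(12.5), -61, -45, 4, 1]
143 [0, 0, np.float64(16.5), -71, -55, 4, 1]
147 [0, 0, np.float64(20.5), -81, -66, 4, 1]
151 [0, 0, np.float64(24.5), -90, -78, 4, 1]
155 [0, 0, np.float64(28.5), -99, -90, 4, 1]
159 [0, 0, np.float64(32.5), -106, -103, 4, 1]
163 [0, 0, np.float64(36.5), -113, -116, 4, 1]
167 [0, 0, np.float64(40.5), -118, -129, 4, 1]
171 [0, 0, np.float64(44.5), -123, -144, 4, 1]
175 [0, 0, np.float64(48.5), -127, -158, 4, 1]
179 [0, 0, np.float64(52.5), -129, -172, 4, 1]
183 [0, 0, np.float64(56.5), -131, -187, 4, 1]
186 [0, 0, np.float64(59.5), -132, -198, 4, 1]
187 [0, 0, np.float64(60.5), -132, -202, 4, 1]
```

View pics/s4.png

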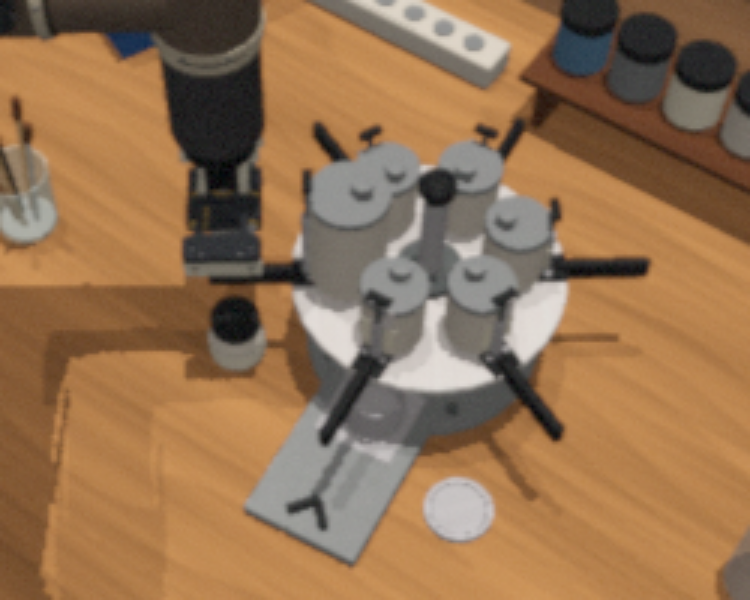

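The fingers are behind the tall tab (crop 215–300, 272) and the jar stands clear. I'm pushing it home.

Emit:
carry_out(
  increments=[
    [0,0,-1,-12,-9,0,1],
    [0,0,0.5,-27,-20,0,1],
    [0,0,4.5,-40,-28,0,1],
    [0,0,8.5,-52,-36,0,1],
    [0,0,12.5,-64,-46,0,1],
    [0,0,16.5,-74,-56,0,1],
    [0,0,20.5,-84,-67,0,1],
    [0,0,24.5,-93,-79,0,1],
    [0,0,28.5,-102,-91,0,1],
    [0,0,32.5,-109,-104,0,1],
    [0,0,36.5,-116,-117,0,1],
    [0,0,40.5,-121,-130,0,1],
    [0,0,44.5,-126,-145,0,1],
    [0,0,48.5,-130,-159,0,1],
    [0,0,51.5,-132,-170,0,1],
    [0,0,54.5,-133,-181,0,1],
    [0,0,57.5,-134,-192,0,1],
    [0,0,59.5,-135,-199,0,1],
    [0,0,59.5,-135,-199,0,1],
    [0,0,59.5,-135,-199,0,1],
  ],
)

```text
clock: 10.3
tool_pos: [0.4628, 0.0089, 0.1057]
orientation: [-179.9, 0.0, -84.1]
force: [0.7, 0.4, -1.0]
opening: 0.0006
```

Emit:
carry_out(
  increments=[
    [0,0,0,0,15,0,1],
    [0,0,0,-2,25,0,1],
    [0,0,0,-2,25,40,1],
    [0,0,0,-2,25,80,1],
    [0,0,0,-2,75,100,1],
    [0,0,0,-2,125,100,1],
    [0,0,0,-2,175,100,1],
    [0,0,0,-2,225,100,1],
    [0,0,0,-2,275,100,1],
    [0,0,0,-2,325,100,1],
    [0,0,0,-2,325,100,1],
  ],
)

```text
clock: 11.68
tool_pos: [0.4596, 0.3373, 0.2037]
orientation: [180.0, -0.0, -83.8]
force: [-0.4, -0.6, -0.7]
opening: 0.0007
```

```bash
python3 - <<'E'
from way import *
for n in ("top","side"):
    s=ctrl.snapshot(n); c=s["pixels"][80:260,170:370] if n=="top" else s["pixels"][110:290,230:430]
    o=(170,80) if n=="top" else (230,110)
    c=cv2.resize(c,(666,600))
    P=[np.r_[AX+r*np.array([np.cos(np.radians(186.6+k*60)),np.sin(np.radians(186.6+k*60))]),.138] for k in range(6) for r in (.15,.231)]
    for p in proj(s,P): cv2.circle(c,tuple(int(v) for v in (p-o)*3.333),3,(0,0,255),-1)
    cv2.imwrite(f"pics/f_{n}.png",c)
    for l in ("tin","jar","tin_lid"): print(n,l,[(np.round(d["centre"],3).tolist(),round(d["confidence"],2)) for d in ctrl.search_frame(s,l)[:1]])
E
```

```text
top tin [([0.53, -0.006, 0.019], 0.54)]
top jar [([0.533, 0.156, 0.066], 0.63)]
top tin_lid [([0.519, -0.149, 0.006], 0.58)]
side tin [([0.55, -0.02, 0.029], 0.51)]
side jar [([0.528, 0.151, 0.065], 0.66)]
side tin_lid [([0.511, -0.146, 0.009], 0.84)]
```

View pics/f_top.png

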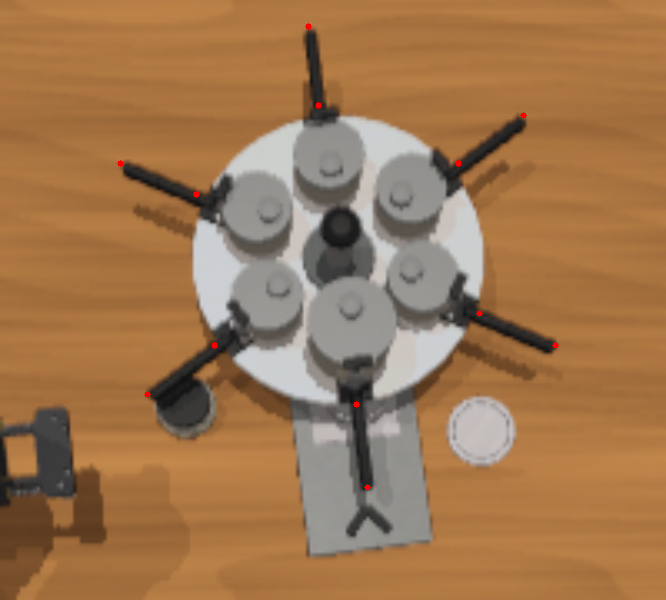

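View pics/f_side.png

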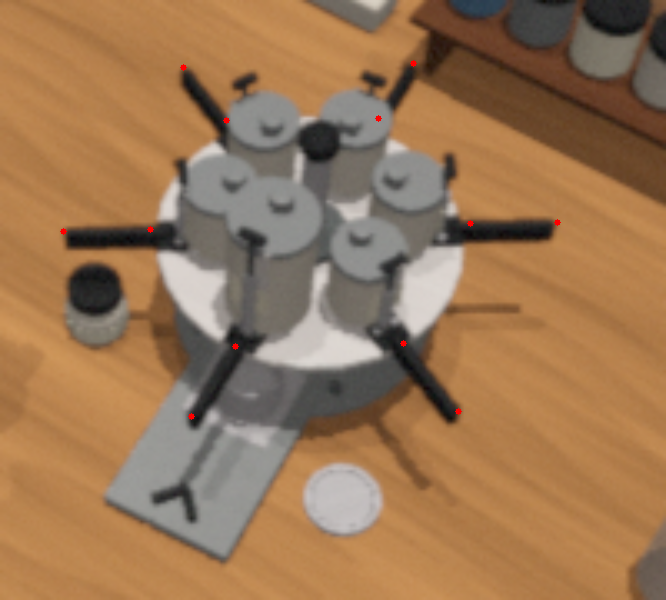

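The tall canister's tab points straight at the chevron (top crop 357,405 to 367,488; apex about 367,508). All six tabs sit on the predicted home marks. The tin, jar and lid are where they were, and the arm is clear.

```bash
python3 -c "
from plant import ctrl
print(ctrl.close_job())"
```

```text
the job is handed in; nothing more can be done
None
```

The tall canister is home at the pointer, and I handed the job in at about 12 s of the 69 s allowed.

I stepped the carousel about 111° counter-clockwise in two pushes with the closed fingers. The first was on the tab beside the jar, the second on the tall canister's own tab. The arm then moved clear to the side.

**Alignment:** in the last top and side pictures, all six tabs match the predicted home position to within about a degree. The tall canister's tab points at the chevron.

**Forces:** readings at the end of each move were about 2 N or less. The force dropped to about 1 N once each push was done, as it should after a click. I did not test the click itself by pushing against it.

**Other things:** the tin, jar and lid look unmoved in the pictures. The detector put the jar about 10 mm from its first reading, but it sits at the same pixels in the top pictures before and after. I put that down to the tab partly covering it in the first picture.

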